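# Take the left-hand drive coupling off the blender

## Task

The drive coupling on top of the blender base has a left-hand thread: unlike an ordinary nut it comes loose clockwise, seen from above. Turn it that way by feel until it meets its stop, never forcing it or pulling while it is still caught, then lift it off and stand it upright, wing up, in the middle of the saucer. Let go of it there, and leave the jam jar, the salt shaker and the mug standing where they are.

Things in the scene. Friction and masses are not known exactly. Their poses are not given: they have to be found in the camera images.
- coupling_wing (a point): grip point on the wing of the drive coupling: an upright flat wing 46 mm long (point x), 14 mm thick (y), 36 mm high, on top of a round skirt. The point lies on the axis, 22 mm above the skirt's flat top, 14 mm below the wing's top, 46 mm above the coupling's lower rim; z up. Fingers must stay above the skirt's top
- coupling_foot (a point): centre of the coupling's lower rim; z up. Thread: turned clockwise (from above, negative about z) by a hidden, varying 10 to 68 degrees it clears the pin: the drag drops and the spring lifts it 1 to 2 mm. It then turns freely some 12 degrees to a firm stop, 22 to 83 degrees from the start. In the free stretch it lifts straight off; at the stop it may rub, so ease back about 5 degrees
- coupling: the drive coupling, loose, black plastic, about 80 g: ribbed hollow round skirt 52 mm across, 24 mm high, wing on top; origin at the centre of its open lower rim, z up, x along the wing. A coarse left-hand quick thread pressed by a spring washer (6 to 11 N) holds it on the spindle; drag and spring-back stay within about 0.1 N m; it rises 3 mm per radian clockwise and stays where it is left
- spindle: steel spindle with cross pin, 22 mm across, 18.5 mm high, hidden in the coupling (2 mm sideways play); origin on its axis at the blender's top, 162 mm above the worktop; z up. At the stop the torque climbs 0.07 N m per degree. Over 30 N between it and the coupling (about 0.3 N m at the stop or jammed counter-clockwise, or pulled up while caught) damages the thread
- blender: pink blender motor base, 174x152 mm, 162 mm high, fixed; origin under its middle; the spindle stands 11 mm along its x axis from there
- saucer: loose white ceramic saucer, 156 mm across, 18 mm high; origin at the centre of its underside
- saucer_in (a point): centre of the saucer's flat inner floor, where the coupling shall stand
- jar_jam_mid (a point): middle (half-way up) of a jam jar with a dark lid, 65 mm across, 115 mm high; bystander
- salt_mid (a point): middle of a salt shaker, 44 mm across, 90 mm high; bystander
- mug_tea_mid (a point): middle of a patterned white mug, 92x127x95 mm; bystander

How it is judged:
On the way:
1. the coupling is lifted clear of the spindle (z of coupling_foot in the frame of spindle above 0.03 m), for 0.1 s.
At the end, for the whole second after the job is handed in: the coupling stands upright (within 0.2 rad), wing up, at rest on the saucer's floor, its axis within 30 mm of the saucer's centre; the saucer lies flat (horizontal distance between coupling_foot and saucer_in below 0.03 m and z of coupling_foot in the frame of saucer_in below 0.01 m and angle between coupling_foot's own z axis and vertical below 0.2 rad and linear speed of coupling below 0.02 m/s and angle between saucer's own z axis and vertical below 0.1 rad); the robot touches nothing.
It fails at once if the coupling is forced on its spindle (over 30 N: turned the wrong way, driven hard into the stop, or pulled while caught) (contact force between coupling and spindle above 30 N).
It fails at once if a bystander is pushed over 30 mm from its place (distance of any of jar_jam_mid, salt_mid, mug_tea_mid from where it was at the start of the episode above 0.03 m).
It also fails if it takes over 72 s, if anything falls off the work surface, if the arm or the gripper's body presses on something with over 40 N, if the wrist force passes 120 N, or if a joint passes its speed limit or range.

## Robot

A 6-joint arm with a two-finger parallel gripper is mounted at the origin on a cart in front of the work surface, level with it; the furniture and walls round the work are solid. World frame = base frame: x ahead of the robot, y to its left, z up, the work surface at z = 0. Lengths are in m, angles in rad, forces in N, time in s.
With the tool pointing down it reaches from about 0.375 to 0.9 m from the base axis. Payload 3.1 kg.
Tool frame: the origin (TCP) lies between the finger pads; the fingertips stand 19 mm ahead of it and the grasp point (between the pads) is the TCP; z points along the fingers, y is the line along which they close (so a half turn about z gives the same grasp; the last joint's range is limited). The gripper opens to 87 mm and grips with 3 to 60 N. Pads are 19 mm wide; open, the fingers measure 117 mm over their backs; the gripper's body (75 mm by 190 mm) begins 51 mm behind the grasp point.
Start: joints at [-1.317, 0.527, 1.433, -0, 1.181, -0.178], TCP at [0.262, -0.567, 0.242] pointing down, gripper open.
Joint ranges: [-3.08, 3.08], [-0.75, 2.2], [0.22, 2.44], [-1.43, 4.57], [0, 2.65], [-2.85, 2.85]. Speed limits (rad/s): [2.79, 2.79, 3.14, 3.14, 3.14, 3.14].

## Interface

Orientations are given as a unit quaternion [x, y, z, w].
In Python, from rig import robot, camera, camera_info, hand_in gives the robot as it stands.
- The arm moves only by the shell command python3 -m handwheel 'ROWS' [FORCE]. ROWS is a JSON object of lists of equal length, an entry for each row: "hand": the opening, from 0 (shut) to 1 (fully open); "translation": the shift along the world's x, y, z in mm, a list of three; "turn": the turn, a rotation vector about the world's x, y, z in rad, a list of three. In form: {"hand": [hand, ...], "translation": [[tx, ty, tz], ...], "turn": [[ax, ay, az], ...]}. A call has 1 to 12 rows; each row is the pose to reach, as a shift and turn from the pose commanded when the call began; what a row does not reach only later rows make up. A row lasts 1/12 s, in which the tool goes at most 41.7 mm and 7.16 degrees, less where a joint would pass 70% of its speed; a pose out of reach is approached as far as the arm can. A call with a gripper value outside its range is refused whole. The fingers move at their own pace and stop on an object; FORCE is the grip in N (left out, the last holds). Time passes only in rows, so rows that repeat a pose let the fingers close. It gives the time, the measured TCP pose, the force, the opening and the grip force at its end, in the units of the state.
- robot.get_obs(): the state, without advancing time (a new reading comes with each control period).
- camera(name): name is "side" or "top" or "wrist"; returns (picture, depth): 384x512x3 uint8, red, green, blue; 384x512 float32, m along the optical axis (not along the pixel's ray), 0 where there is no reading.
- camera_info(name): a dict with "vertical_fov" (degrees; the focal length in pixels is half the picture's height over the tangent of half this angle, whatever the lens; pixels are square), "cx", "cy" (the principal point, pixels), "world_from_camera" (4x4, takes a point from camera to world coordinates). Camera axes: x right, y down, z forward; pixel columns grow to the right and rows downward; lengths in m; the calibration is good to about 2 mm. A picture is of the moment at which its call begins: read the wrist's pose just before it. camera_info takes no time and is no camera call; for the wrist camera it gives the pose at the moment of the call.
- hand_in(): hands the job in; it is judged then, once.
The state is a dict: "time": time; "q": joint angles; "joint_velocities": joint speeds; "joint_torque": joint torques, N m; "position": TCP position; "tool_rot": TCP orientation; "ft_force": force on the tool from outside, world axes, zero at the start; "moment": the same for the moment, N m; "grip_width": finger opening in m; "grip_force": force on a finger pad.
Only numpy, scipy, OpenCV 4.12 (cv2) and the standard library are available. Lean on these libraries where they do the work, as an engineer would, in place of code of your own. Each camera call takes 0.05 s, during which the arm holds its last target. There are 200 camera calls.

## Working session

There is one attempt and no reset: what is moved stays moved. The work goes in short steps, Python scripts to look and compute and a shell command to move; the robot and the scene stay as the last step left them, time stands still between calls to the robot, and variables do not carry over. Pictures are saved under pics/ and viewed, at most 10 in all, crops included, and the job is handed in when it is done.

```bash
mkdir -p pics; cat > h.py <<'E'
import numpy as np, cv2
from rig import robot, camera, camera_info, hand_in
def grab(name):
    i=camera_info(name); p,d=camera(name); return p,d,i
def cloud(d,i):
    f=d.shape[0]/2/np.tan(np.radians(i['vertical_fov'])/2)
    v,u=np.indices(d.shape)
    P=np.stack([(u-i['cx'])/f*d,(v-i['cy'])/f*d,d],-1)
    T=np.array(i['world_from_camera']); W=P@T[:3,:3].T+T[:3,3]; W[d==0]=np.nan
    return W
def save(n,p): cv2.imwrite('pics/'+n,p[:,:,::-1])
E
python3 - <<'E'
from h import *
ims=[]
for n in('top','side'):
    p,d,i=grab(n); np.savez(n,p=p,d=d,W=cloud(d,i)); ims.append(p)
    print(n,np.round(i['world_from_camera'],3).tolist())
a=cv2.resize(np.vstack(ims),(0,0),fx=.78,fy=.78,interpolation=cv2.INTER_AREA); save('a.png',a)
o=robot.get_obs();print(o)
E
```

```text
top [[-0.001, -0.994, 0.111, 0.508], [-1.0, 0.002, 0.006, -0.021], [-0.006, -0.111, -0.994, 1.161], [0.0, 0.0, 0.0, 1.0]]
side [[0.981, -0.132, 0.139, 0.479], [-0.192, -0.643, 0.741, -0.693], [-0.009, -0.754, -0.657, 0.732], [0.0, 0.0, 0.0, 1.0]]
{'time': 0.1, 'q': array([-1.31649752e+00,  5.28384550e-01,  1.43370908e+00, -2.28582790e-05,
        1.18139133e+00, -1.78492524e-01]), 'joint_velocities': array([ 0.0004094 , -0.00218602, -0.00316139,  0.00092194, -0.00036749,
        0.0024604 ]), 'joint_torque': array([-1.14937488e-04, -4.40985775e+01, -1.77151018e+01,  6.34888373e-02,
        5.34013670e-02, -5.22785672e-05]), 'position': array([ 0.26200428, -0.56678484,  0.24068318]), 'tool_rot': array([ 9.76676310e-01,  2.14714903e-01, -4.64153807e-05, -9.45072936e-04]), 'ft_force': array([-0.09845409,  0.53382139, -0.0328145 ]), 'moment': array([-0.00793984, -0.01588372,  0.05264721]), 'grip_force': 0.0, 'grip_width': 0.08639767523614658}
```

View pics/a.png

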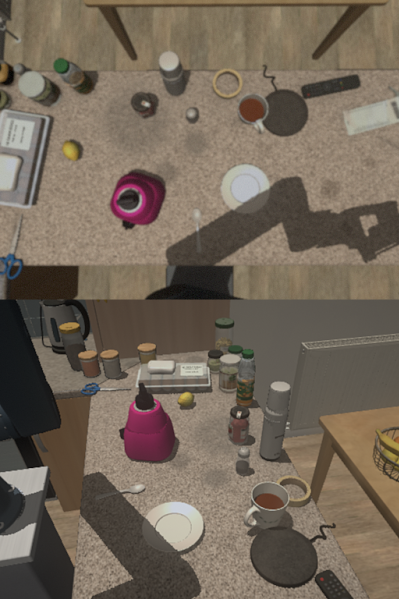

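The top view shows the blender near (173,250) full-res, the saucer near (314,240), and the jar, salt shaker and mug farther from the robot. Next I measure them.

```bash
python3 - <<'E'
from h import *
t=np.load('top.npz');s=np.load('side.npz')
W=t['W'];
def reg(W,u0,u1,v0,v1):return W[v0:v1,u0:u1].reshape(-1,3)
b=reg(W,120,225,205,305)
for lo,hi in((.1,.17),(.17,.178),(.178,.192),(.192,.21),(.21,.23)):
    q=b[(b[:,2]>lo)&(b[:,2]<hi)]
    if len(q): print(lo,len(q),q.min(0).round(3),q.max(0).round(3),q.mean(0).round(4))
S=s['W']; b2=S[100:210,150:230].reshape(-1,3)
for lo,hi in((.15,.165),(.165,.178),(.178,.19),(.192,.21),(.21,.23)):
    q=b2[(b2[:,2]>lo)&(b2[:,2]<hi)]
    if len(q): print('side',lo,len(q),q.min(0).round(3),q.max(0).round(3),q.mean(0).round(4))
for nm,w in(('t',W[190:290,270:360].reshape(-1,3)),('s',S[240:330,170:275].reshape(-1,3))):
    for lo,hi in ((.003,.010),(.012,.03)):
        q=w[(w[:,2]>lo)&(w[:,2]<hi)]; 
        if len(q): print('saucer',nm,len(q),q.min(0).round(3),q.max(0).round(3),q.mean(0).round(4))
for q,z in((b,'t'),(b2,'s')):
    w=q[(q[:,2]>.205)&(q[:,2]<.235)]
    if len(w)>5:
        r=cv2.minAreaRect((w[:,:2]*1000).astype(np.float32));print(z,len(w),r)
c1=cv2.resize(t['p'][210:300,130:220],(400,400),interpolation=cv2.INTER_CUBIC)
c2=cv2.resize(s['p'][100:210,140:250],(400,400),interpolation=cv2.INTER_CUBIC)
save('b.png',np.hstack([c1,c2]))
E
```

```text
0.1 2206 [0.401 0.113 0.1  ] [0.536 0.251 0.168] [0.4704 0.1707 0.1384]
0.17 19 [0.446 0.155 0.17 ] [0.494 0.178 0.178] [0.4719 0.1629 0.1735]
0.178 261 [0.442 0.155 0.179] [0.494 0.208 0.192] [0.4693 0.1793 0.1894]
0.192 110 [0.445 0.156 0.192] [0.494 0.204 0.208] [0.4691 0.1778 0.1956]
0.21 156 [0.459 0.159 0.21 ] [0.479 0.205 0.229] [0.4691 0.1805 0.2255]
side 0.15 518 [0.423 0.132 0.15 ] [0.52  0.217 0.165] [0.4712 0.1573 0.16  ]
side 0.165 189 [0.437 0.139 0.165] [0.508 0.214 0.178] [0.4712 0.1654 0.169 ]
side 0.178 118 [0.445 0.154 0.178] [0.498 0.194 0.19 ] [0.4719 0.1638 0.1843]
side 0.192 149 [0.447 0.156 0.192] [0.495 0.204 0.21 ] [0.4713 0.1732 0.197 ]
side 0.21 121 [0.462 0.157 0.21 ] [0.481 0.206 0.23 ] [0.4714 0.1748 0.2233]
saucer t 1788 [ 0.381 -0.271  0.003] [ 0.627 -0.046  0.01 ] [ 0.5029 -0.1563  0.0059]
saucer t 1145 [ 0.423 -0.231  0.012] [ 0.576 -0.078  0.024] [ 0.4994 -0.1538  0.0155]
saucer s 2284 [ 0.397 -0.247  0.003] [0.632 0.011 0.01 ] [ 0.5    -0.136   0.0058]
saucer s 1945 [ 0.425 -0.231  0.012] [ 0.579 -0.076  0.024] [ 0.5011 -0.1506  0.0159]
t 165 ((468.8402404785156, 181.9556884765625), (13.810890197753906, 45.82568359375), 10.148782730102539)
s 142 ((470.8579406738281, 181.98495483398438), (13.776774406433105, 47.67317199707031), 11.085163116455078)
```

View pics/b.png

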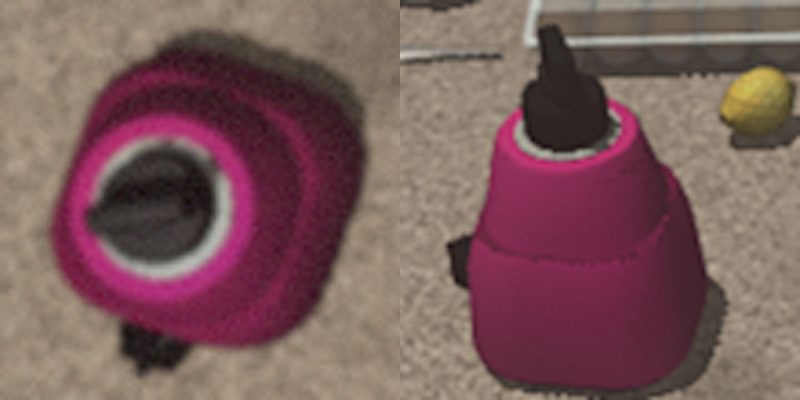

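```bash
python3 -m handwheel '{"hand":[1,1,1,1,1,1,1,1,1,1,1,1],"translation":[[15,30,30],[35,65,45],[55,100,58],[75,138,58],[95,176,58],[115,214,58],[135,250,58],[150,288,58],[165,325,58],[188,367,58],[188,367,58],[188,367,58]],"turn":[[0,0,0.06],[0,0,0.12],[0,0,0.19],[0,0,0.26],[0,0,0.33],[0,0,0.40],[0,0,0.48],[0,0,0.56],[0,0,0.64],[0,0,0.7],[0,0,0.75],[0,0,0.75]]}' 12
```

```text
time: 1.1
position: [0.4508, -0.1969, 0.2993]
tool_rot: [0.828, 0.56, 0.0, -0.001]
ft_force: [-0.2, 0.1, 0.0]
grip_width: 0.087
grip_force: 0.0
```

```bash
python3 -m handwheel '{"hand":[1,1,1,1,1,1,1,1,1,1,1,1],"translation":[[2,40,0],[4,80,0],[6,120,0],[8,160,0],[10,200,0],[12,240,0],[14,280,0],[16,320,0],[18,355,0],[20,381,0],[20,381,0],[20,381,0]],"turn":[[0,0,0.06],[0,0,0.12],[0,0,0.18],[0,0,0.24],[0,0,0.3],[0,0,0.36],[0,0,0.42],[0,0,0.48],[0,0,0.54],[0,0,0.573],[0,0,0.573],[0,0,0.573]]}'; python3 - <<'E'
from h import *
from scipy.spatial.transform import Rotation as R
p,d,i=grab('wrist'); W=cloud(d,i); o=robot.get_obs(); print(o['q'],o['ft_force'],o['moment'])
print(R.from_quat(o['tool_rot']).as_matrix().round(3))
w=W.reshape(-1,3); w=w[np.hypot(w[:,0]-.47,w[:,1]-.1815)<.05]
for lo,hi in((.18,.196),(.205,.24)):
    q=w[(w[:,2]>lo)&(w[:,2]<hi)]
    if len(q)>5: print(len(q),np.percentile(q,[1,50,99],axis=0).round(4).tolist(),cv2.minAreaRect((q[:,:2]*1000).astype(np.float32)))
save('c.png',p)
E
```

```text
time: 2.1
position: [0.4704, 0.1807, 0.2992]
tool_rot: [0.638, 0.77, -0.001, 0.0]
ft_force: [-0.5, 0.2, -0.0]
grip_width: 0.0868
grip_force: 0.0
[ 1.43465971e-01  2.93511487e-01  1.65789869e+00 -1.16487810e-03
  1.19110884e+00 -4.02689137e-02] [-0.08197959  0.00776072 -0.29646698] [-0.05737717 -0.10665988  0.04116006]
[[-0.183  0.983 -0.001]
 [ 0.983  0.183 -0.001]
 [-0.001 -0.001 -1.   ]]
1888 [[0.4427, 0.1613, 0.1815], [0.4633, 0.1887, 0.1911], [0.4923, 0.2094, 0.1936]] ((467.30474853515625, 185.14825439453125), (53.07502365112305, 51.004844665527344), 10.850646018981934)
1200 [[0.4583, 0.1623, 0.2071], [0.4673, 0.1878, 0.2268], [0.4765, 0.2068, 0.2287]] ((467.7312316894531, 184.13853454589844), (13.834831237792969, 45.468196868896484), 10.309839248657227)
```

View pics/c.png

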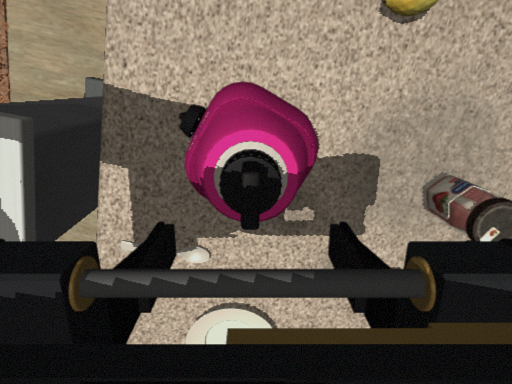

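Wing at (0.469, 0.183), its thin axis at about 10.5°, which matches the tool's y axis. Descending and gripping lightly.

```bash
python3 -m handwheel '{"hand":[0.6,0.5,0.45,0.45,0.45,0.45],"translation":[[-1.5,2,-35],[-1.5,2,-65],[-1.5,2,-80],[-1.5,2,-86],[-1.5,2,-86],[-1.5,2,-86]],"turn":[[0,0,0],[0,0,0],[0,0,0],[0,0,0],[0,0,0],[0,0,0]]}' 12; python3 - <<'E'
from h import *
o=robot.get_obs();print(o['position'],o['ft_force'],o['moment'])
E
python3 -m handwheel '{"hand":[0,0,0,0,0,0],"translation":[[0,0,0],[0,0,0],[0,0,0],[0,0,0],[0,0,0],[0,0,0]],"turn":[[0,0,0],[0,0,0],[0,0,0],[0,0,0],[0,0,0],[0,0,0]]}' 12; python3 - <<'E'
from h import *
o=robot.get_obs();print(o['position'],o['ft_force'],o['moment'],o['joint_torque'])
E
```

```text
time: 2.65
position: [0.4695, 0.1815, 0.214]
tool_rot: [0.64, 0.769, 0.0, 0.0]
ft_force: [0.4, -0.5, 0.4]
grip_width: 0.0547
grip_force: 0.0
[0.4694757  0.18153873 0.21401218] [ 0.35946993 -0.54453398  0.41495648] [-0.05504071 -0.13572403  0.03094008]
time: 3.15
position: [0.4687, 0.1828, 0.2138]
tool_rot: [0.639, 0.769, 0.0, 0.0]
ft_force: [-0.2, -0.1, 0.1]
grip_width: 0.0151
grip_force: 0.0
[0.46870714 0.18276609 0.21384372] [-0.22553715 -0.14581507  0.12674272] [-0.0272825  -0.09531465 -0.00783858] [-2.63434974e-02 -3.49921167e+01 -1.44403750e+01  6.06292044e-02
  3.62682785e-02  1.82355520e-04]
```

```bash
python3 -m handwheel '{"hand":[0,0,0,0],"translation":[[0,0,0],[0,0,0],[0,0,0],[0,0,0]],"turn":[[0,0,0],[0,0,0],[0,0,0],[0,0,0]]}' 12; cat > s.py <<'E'
from h import *
from scipy.spatial.transform import Rotation as R
o=robot.get_obs();m=R.from_quat(o['tool_rot']).as_matrix()
print(o['position'].round(4),'yaw %.2f'%np.degrees(np.arctan2(m[1,1],m[0,1])),o['ft_force'].round(2),o['moment'].round(3),'w %.4f g %.1f'%(o['grip_width'],o['grip_force']))
E
python3 s.py
```

```text
time: 3.48
position: [0.4686, 0.1827, 0.2137]
tool_rot: [0.639, 0.769, 0.0, -0.0]
ft_force: [0.2, 0.2, 3.2]
grip_width: 0.014
grip_force: 12.0
[0.4686 0.1827 0.2137] yaw 10.59 [0.18 0.18 3.18] [ 0.012  0.083 -0.079] w 0.0140 g 12.0
```

```bash
python3 -m handwheel '{"hand":[0,0,0,0,0],"translation":[[0,0,0.1],[0,0,0.2],[0,0,0.3],[0,0,0.4],[0,0,0.4]],"turn":[[0,0,-0.035],[0,0,-0.07],[0,0,-0.105],[0,0,-0.14],[0,0,-0.14]]}' >/dev/null; python3 s.py
python3 -m handwheel '{"hand":[0,0,0,0,0],"translation":[[0,0,0.1],[0,0,0.2],[0,0,0.3],[0,0,0.4],[0,0,0.4]],"turn":[[0,0,-0.035],[0,0,-0.07],[0,0,-0.105],[0,0,-0.14],[0,0,-0.14]]}' >/dev/null; python3 s.py
```

```text
[0.4688 0.1827 0.2141] yaw 2.57 [-0.26 -0.12  1.78] [-0.049 -0.051  0.015] w 0.0140 g 12.0
[0.4689 0.1827 0.2145] yaw -5.42 [-0.43 -0.69  1.86] [-0.02  -0.024 -0.028] w 0.0140 g 12.0
```

```bash
cat > s.py <<'E'
from h import *
from scipy.spatial.transform import Rotation as R
F=[];M=[]
for k in range(5):
    if k: camera('wrist')
    o=robot.get_obs();F.append(o['ft_force']);M.append(o['moment'])
m=R.from_quat(o['tool_rot']).as_matrix()
print('t %.1f'%o['time'],o['position'].round(4),'yaw %.2f'%np.degrees(np.arctan2(m[1,1],m[0,1])),np.mean(F,0).round(2),'mz %.3f'%np.mean(M,0)[2],'w %.4f g %.1f'%(o['grip_width'],o['grip_force']))
E
python3 s.py
python3 -m handwheel '{"hand":[0,0,0],"translation":[[0,0,0.1],[0,0,0.2],[0,0,0.2]],"turn":[[0,0,-0.035],[0,0,-0.07],[0,0,-0.07]]}' >/dev/null; python3 s.py
python3 -m handwheel '{"hand":[0,0,0],"translation":[[0,0,0.1],[0,0,0.1],[0,0,0.1]],"turn":[[0,0,-0.035],[0,0,-0.035],[0,0,-0.035]]}' >/dev/null; python3 s.py
```

```text
t 4.5 [0.4689 0.1827 0.2145] yaw -5.40 [-0.08  0.01  1.95] mz -0.058 w 0.0139 g 12.0
t 5.0 [0.4688 0.1827 0.2146] yaw -9.42 [0.1  0.2  2.57] mz -0.036 w 0.0137 g 12.0
t 5.4 [0.4688 0.1827 0.2147] yaw -11.43 [ 0.38 -0.31  2.89] mz -0.008 w 0.0141 g 12.0
```

```bash
python3 -m handwheel '{"hand":[0,0,0],"translation":[[0,0,0.1],[0,0,0.1],[0,0,0.1]],"turn":[[0,0,-0.035],[0,0,-0.035],[0,0,-0.035]]}' >/dev/null; python3 s.py
python3 -m handwheel '{"hand":[0,0,0],"translation":[[0,0,0.1],[0,0,0.1],[0,0,0.1]],"turn":[[0,0,-0.035],[0,0,-0.035],[0,0,-0.035]]}' >/dev/null; python3 s.py
python3 -m handwheel '{"hand":[0,0,0],"translation":[[0,0,0.1],[0,0,0.1],[0,0,0.1]],"turn":[[0,0,-0.035],[0,0,-0.035],[0,0,-0.035]]}' >/dev/null; python3 s.py
```

```text
t 5.9 [0.4688 0.1826 0.2148] yaw -13.44 [0.58 0.13 2.67] mz -0.044 w 0.0137 g 12.0
t 6.3 [0.4687 0.1827 0.2149] yaw -15.44 [ 0.68 -0.51  2.9 ] mz -0.020 w 0.0141 g 12.0
t 6.8 [0.4686 0.1827 0.215 ] yaw -17.45 [0.1  0.17 3.18] mz -0.032 w 0.0140 g 12.0
```

```bash
python3 -m handwheel '{"hand":[0,0,0],"translation":[[0,0,0.1],[0,0,0.1],[0,0,0.1]],"turn":[[0,0,-0.035],[0,0,-0.035],[0,0,-0.035]]}' >/dev/null; python3 s.py
python3 -m handwheel '{"hand":[0,0,0],"translation":[[0,0,0.1],[0,0,0.1],[0,0,0.1]],"turn":[[0,0,-0.035],[0,0,-0.035],[0,0,-0.035]]}' >/dev/null; python3 s.py
python3 -m handwheel '{"hand":[0,0,0],"translation":[[0,0,0.1],[0,0,0.1],[0,0,0.1]],"turn":[[0,0,-0.035],[0,0,-0.035],[0,0,-0.035]]}' >/dev/null; python3 s.py
```

```text
t 7.2 [0.4686 0.1827 0.215 ] yaw -19.46 [-0.2   0.73  3.43] mz -0.028 w 0.0140 g 12.0
t 7.7 [0.4686 0.1827 0.2151] yaw -21.46 [-0.47  0.21  3.3 ] mz -0.047 w 0.0141 g 12.0
t 8.1 [0.4686 0.1827 0.2152] yaw -23.47 [-0.14  0.28  2.21] mz 0.014 w 0.0141 g 12.0
```

```bash
python3 -m handwheel '{"hand":[0,0,0],"translation":[[0,0,0.1],[0,0,0.1],[0,0,0.1]],"turn":[[0,0,-0.035],[0,0,-0.035],[0,0,-0.035]]}' >/dev/null; python3 s.py
python3 -m handwheel '{"hand":[0,0,0],"translation":[[0,0,0.1],[0,0,0.1],[0,0,0.1]],"turn":[[0,0,-0.035],[0,0,-0.035],[0,0,-0.035]]}' >/dev/null; python3 s.py
```

```text
t 8.6 [0.4686 0.1827 0.2152] yaw -25.47 [-0.08 -0.03  0.91] mz 0.058 w 0.0138 g 12.0
t 9.0 [0.4685 0.1826 0.2153] yaw -27.48 [ 0.2   0.79 -1.09] mz 0.150 w 0.0141 g 12.0
```

Torque has climbed about 0.19 N m over the last 6°, so this is the stop, 34 to 38° from the start. Easing back into the free stretch.

```bash
python3 -m handwheel '{"hand":[0,0,0,0],"translation":[[0,0,0],[0,0,0],[0,0,0],[0,0,0]],"turn":[[0,0,0.035],[0,0,0.07],[0,0,0.07],[0,0,0.07]]}' >/dev/null; python3 s.py
python3 -m handwheel '{"hand":[0,0,0,0],"translation":[[0,0,0],[0,0,0],[0,0,0],[0,0,0]],"turn":[[0,0,0.035],[0,0,0.07],[0,0,0.07],[0,0,0.07]]}' >/dev/null; python3 s.py
```

```text
t 9.6 [0.4686 0.1827 0.2155] yaw -23.51 [-0.17  0.29  0.86] mz 0.068 w 0.0137 g 12.0
t 10.1 [0.4687 0.1826 0.2155] yaw -19.51 [-0.04 -0.09  1.98] mz 0.036 w 0.0138 g 12.0
```

```bash
python3 -m handwheel '{"hand":[0,0,0],"translation":[[0,0,0.4],[0,0,0.8],[0,0,0.8]],"turn":[[0,0,0],[0,0,0],[0,0,0]]}' >/dev/null; python3 s.py
```

```text
t 10.5 [0.4686 0.1826 0.216 ] yaw -19.49 [ 0.82  0.01 -1.96] mz -0.002 w 0.0138 g 12.0
```

```bash
python3 -m handwheel '{"hand":[0,0,0],"translation":[[0,0,0.4],[0,0,0.4],[0,0,0.4]],"turn":[[0,0,0],[0,0,0],[0,0,0]]}' >/dev/null; python3 s.py;  python3 -m handwheel '{"hand":[0,0,0],"translation":[[0,0,0.4],[0,0,0.4],[0,0,0.4]],"turn":[[0,0,0],[0,0,0],[0,0,0]]}' >/dev/null; python3 s.py
```

```text
t 11.0 [0.4685 0.1826 0.2165] yaw -19.48 [ 1.05 -0.2  -4.78] mz -0.043 w 0.0140 g 12.0
t 11.4 [0.4684 0.1826 0.2169] yaw -19.48 [ 1.04  0.46 -5.52] mz -0.051 w 0.0139 g 12.0
```

```bash
python3 -m handwheel '{"hand":[0,0,0],"translation":[[0,0,-0.6],[0,0,-1.2],[0,0,-1.2]],"turn":[[0,0,0],[0,0,0],[0,0,0]]}' >/dev/null; python3 s.py; python3 - <<'E'
from h import *
p,d,i=grab('side'); W=cloud(d,i); np.savez('side2',p=p,d=d,W=W)
W0=np.load('side.npz')['W']
for w in(W0,W):
    b=w[100:210,150:230].reshape(-1,3); b=b[(np.hypot(b[:,0]-.47,b[:,1]-.182)<.03)]
    for x0,x1 in((.446,.46),(.482,.496)):
        q=b[(b[:,0]>x0)&(b[:,0]<x1)&(b[:,1]>.17)&(b[:,1]<.195)&(b[:,2]>.18)&(b[:,2]<.2)]; print(len(q),np.median(q[:,2]).round(4) if len(q) else '')
c=cv2.resize(p[90:200,130:260],(780,600),interpolation=cv2.INTER_CUBIC); save('d.png',c)
E
```

```text
t 11.9 [0.4686 0.1827 0.216 ] yaw -19.48 [-0.31  0.1  -1.67] mz -0.018 w 0.0143 g 12.0
42 0.1919
37 0.1919
32 0.1941
33 0.1945
```

View pics/d.png

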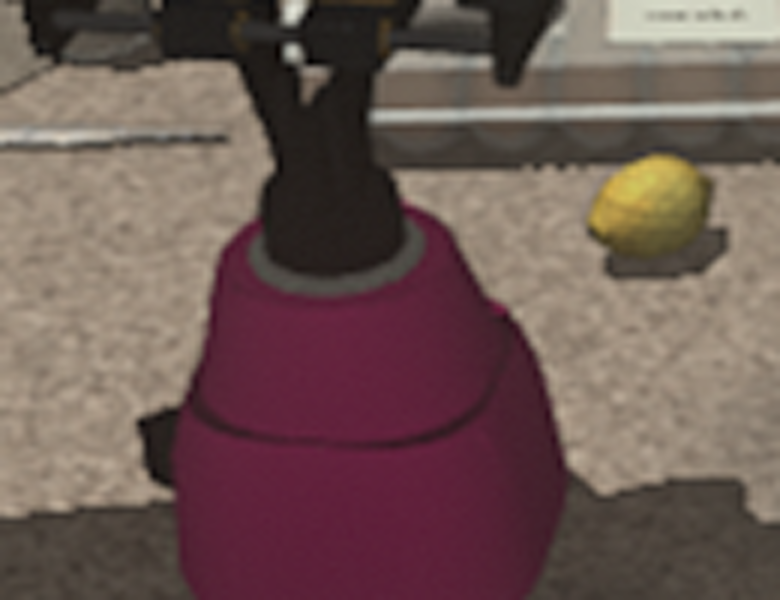

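Skirt top has risen about 2.4 mm, but it holds down elastically at -5 N, so it is still caught here. The torque rise was not clearly the stop, so I go on clockwise in small steps.

```bash
python3 -m handwheel '{"hand":[0,0,0,0],"translation":[[0,0,-0.4],[0,0,-0.4],[0,0,-0.4],[0,0,-0.4]],"turn":[[0,0,-0.035],[0,0,-0.07],[0,0,-0.07],[0,0,-0.07]]}' >/dev/null; python3 s.py
python3 -m handwheel '{"hand":[0,0,0],"translation":[[0,0,0.1],[0,0,0.1],[0,0,0.1]],"turn":[[0,0,-0.035],[0,0,-0.035],[0,0,-0.035]]}' >/dev/null; python3 s.py
python3 -m handwheel '{"hand":[0,0,0],"translation":[[0,0,0.1],[0,0,0.1],[0,0,0.1]],"turn":[[0,0,-0.035],[0,0,-0.035],[0,0,-0.035]]}' >/dev/null; python3 s.py
```

```text
t 12.5 [0.4689 0.1827 0.2158] yaw -23.46 [-0.7  -0.21  2.42] mz -0.009 w 0.0141 g 12.0
t 12.9 [0.4688 0.1827 0.2158] yaw -25.47 [-1.01 -0.46  4.17] mz 0.048 w 0.0141 g 12.0
t 13.4 [0.4688 0.1827 0.2158] yaw -27.47 [-1.08 -0.47  4.91] mz 0.150 w 0.0142 g 12.0
```

```bash
python3 -m handwheel '{"hand":[0,0,0],"translation":[[0,0,0.1],[0,0,0.1],[0,0,0.1]],"turn":[[0,0,-0.0175],[0,0,-0.0175],[0,0,-0.0175]]}' >/dev/null; python3 s.py
```

```text
t 13.8 [0.4688 0.1827 0.2158] yaw -28.50 [-0.77 -0.64  4.26] mz 0.269 w 0.0139 g 12.0
```

Torque rises 0.12 N m per degree here, so this is the firm stop. Easing back 8°, then letting go briefly so the coupling can settle.

```bash
python3 -m handwheel '{"hand":[0,0,0,0,0,0],"translation":[[0,0,0],[0,0,0],[0,0,0],[0,0,0],[0,0,0],[0,0,0]],"turn":[[0,0,0.035],[0,0,0.07],[0,0,0.105],[0,0,0.14],[0,0,0.14],[0,0,0.14]]}' >/dev/null; python3 s.py
python3 -m handwheel '{"hand":[0.22,0.25,0.25,0.25,0.25],"translation":[[0,0,0],[0,0,0],[0,0,0],[0,0,0],[0,0,0]],"turn":[[0,0,0],[0,0,0],[0,0,0],[0,0,0],[0,0,0]]}' >/dev/null; python3 s.py
python3 - <<'E'
from h import *
p,d,i=grab('side'); W=cloud(d,i)
for n in('side','side2',0):
    w=np.load(n+'.npz')['W'] if n else W
    b=w[100:210,150:230].reshape(-1,3)
    for x0,x1 in((.446,.46),(.482,.496)):
        q=b[(b[:,0]>x0)&(b[:,0]<x1)&(b[:,1]>.17)&(b[:,1]<.195)&(b[:,2]>.18)&(b[:,2]<.2)]; print(n,len(q),np.percentile(q[:,2],[25,50,75]).round(4))
E
```

```text
t 14.5 [0.4688 0.1827 0.2156] yaw -20.52 [0.11 0.1  2.16] mz 0.043 w 0.0138 g 12.0
t 15.1 [0.4686 0.1827 0.2157] yaw -20.48 [ 0.19 -0.05 -0.05] mz 0.023 w 0.0218 g 0.0
side 42 [0.1911 0.1919 0.1928]
side 37 [0.191  0.1919 0.1926]
side2 32 [0.1906 0.1941 0.1947]
side2 33 [0.1935 0.1945 0.1954]
0 31 [0.1888 0.1938 0.1949]
0 24 [0.1936 0.1946 0.1956]
```

Unloaded biases are about 0 N and 0.02 N m. The skirt stays 2.5 mm up, which fits being clear of the pin. Regripping and lifting gently while watching the force.

```bash
python3 -m handwheel '{"hand":[0,0,0,0,0],"translation":[[0,0,0],[0,0,0],[0,0,0],[0,0,0],[0,0,0]],"turn":[[0,0,0],[0,0,0],[0,0,0],[0,0,0],[0,0,0]]}' 12 >/dev/null; python3 s.py
for k in 1; do python3 -m handwheel '{"hand":[0,0,0],"translation":[[0,0,0.6],[0,0,0.6],[0,0,0.6]],"turn":[[0,0,0],[0,0,0],[0,0,0]]}' >/dev/null; python3 s.py; done
python3 -m handwheel '{"hand":[0,0,0],"translation":[[0,0,0.6],[0,0,0.6],[0,0,0.6]],"turn":[[0,0,0],[0,0,0],[0,0,0]]}' >/dev/null; python3 s.py
python3 -m handwheel '{"hand":[0,0,0],"translation":[[0,0,0.6],[0,0,0.6],[0,0,0.6]],"turn":[[0,0,0],[0,0,0],[0,0,0]]}' >/dev/null; python3 s.py
```

```text
t 15.8 [0.4687 0.1826 0.2158] yaw -20.48 [-0.08 -0.09 -0.45] mz 0.015 w 0.0138 g 12.0
t 16.2 [0.4684 0.1826 0.2161] yaw -20.48 [ 0.39 -0.37 -2.75] mz -0.015 w 0.0136 g 12.0
t 16.7 [0.4684 0.1827 0.2168] yaw -20.49 [-0.38 -0.01 -4.3 ] mz -0.071 w 0.0139 g 12.0
t 17.1 [0.4684 0.1827 0.2176] yaw -20.49 [-0.96  0.34 -3.37] mz -0.096 w 0.0137 g 12.0
```

```bash
cat > z.py <<'E'
from h import *
p,d,i=grab('side'); w=cloud(d,i); b=w[95:210,150:230].reshape(-1,3)
for x0,x1 in((.446,.46),(.482,.496)):
    q=b[(b[:,0]>x0)&(b[:,0]<x1)&(b[:,1]>.17)&(b[:,1]<.195)&(b[:,2]>.18)&(b[:,2]<.205)]; print(len(q),np.percentile(q[:,2],[25,50,75]).round(4))
E
python3 z.py; python3 -m handwheel '{"hand":[0,0,0],"translation":[[0,0,0.6],[0,0,0.6],[0,0,0.6]],"turn":[[0,0,0],[0,0,0],[0,0,0]]}' >/dev/null; python3 s.py; python3 z.py
```

```text
32 [0.1942 0.1965 0.198 ]
34 [0.196  0.197  0.1975]
t 17.6 [0.4685 0.1827 0.2182] yaw -20.48 [-1.03 -0.   -2.98] mz -0.111 w 0.0138 g 12.0
34 [0.1952 0.1969 0.1981]
36 [0.1963 0.1969 0.1977]
```

It rises with the gripper (skirt from 0.1945 to 0.197) and the force is falling, so it is only rubbing. I continue gently.

```bash
python3 -m handwheel '{"hand":[0,0,0,0],"translation":[[0,0,0.5],[0,0,1],[0,0,1],[0,0,1]],"turn":[[0,0,0],[0,0,0],[0,0,0],[0,0,0]]}' >/dev/null; python3 s.py; python3 -m handwheel '{"hand":[0,0,0,0],"translation":[[0,0,0.5],[0,0,1],[0,0,1],[0,0,1]],"turn":[[0,0,0],[0,0,0],[0,0,0],[0,0,0]]}' >/dev/null; python3 s.py; python3 z.py
```

```text
t 18.2 [0.4687 0.1826 0.2193] yaw -20.48 [-1.34 -0.19 -2.1 ] mz -0.085 w 0.0140 g 12.0
t 18.8 [0.4689 0.1826 0.2203] yaw -20.48 [-0.59 -1.26 -1.12] mz -0.056 w 0.0141 g 12.0
35 [0.194  0.1987 0.1994]
31 [0.1981 0.1989 0.1996]
```

```bash
python3 -m handwheel '{"hand":[0,0,0,0,0,0],"translation":[[0,0,1],[0,0,2],[0,0,3],[0,0,4],[0,0,5],[0,0,5]],"turn":[[0,0,0],[0,0,0],[0,0,0],[0,0,0],[0,0,0],[0,0,0]]}' >/dev/null; python3 s.py; python3 -m handwheel '{"hand":[0,0,0,0,0,0,0,0,0,0,0,0],"translation":[[0,0,3],[0,0,6],[0,0,9],[0,0,12],[0,0,16],[0,0,20],[0,0,25],[0,0,30],[0,0,40],[0,0,50],[0,0,50],[0,0,50]],"turn":[[0,0,0],[0,0,0],[0,0,0],[0,0,0],[0,0,0],[0,0,0],[0,0,0],[0,0,0],[0,0,0],[0,0,0],[0,0,0],[0,0,0]]}' 15 >/dev/null; python3 s.py; python3 - <<'E'
from h import *
p,d,i=grab('side'); save('e.png',cv2.resize(p[50:210,120:300],(675,600)))
W=np.load('side.npz')['W'];W2=np.load('top.npz')['W']
for w in(W[240:330,170:275].reshape(-1,3),W2[190:290,270:360].reshape(-1,3)):
    q=w[(np.hypot(w[:,0]-.5,w[:,1]+.154)<.09)]; q=q[q[:,2]>.013]; r=cv2.minEnclosingCircle((q[:,:2]*1000).astype(np.float32)); print(r)
    k=w[np.hypot(w[:,0]-.5,w[:,1]+.154)<.03]; print(np.median(k[:,2]))
E
```

```text
t 19.5 [0.4686 0.1827 0.2251] yaw -20.48 [-0.15 -0.46 -0.98] mz -0.015 w 0.0137 g 12.0
t 20.7 [0.4682 0.1826 0.2745] yaw -20.48 [-0.04 -0.03 -1.03] mz 0.019 w 0.0141 g 15.0
((501.2983703613281, -152.84161376953125), 78.31520080566406)
0.00649539802665372
((499.1699523925781, -154.3071746826172), 77.3138656616211)
0.004748921201349177
```

View pics/e.png

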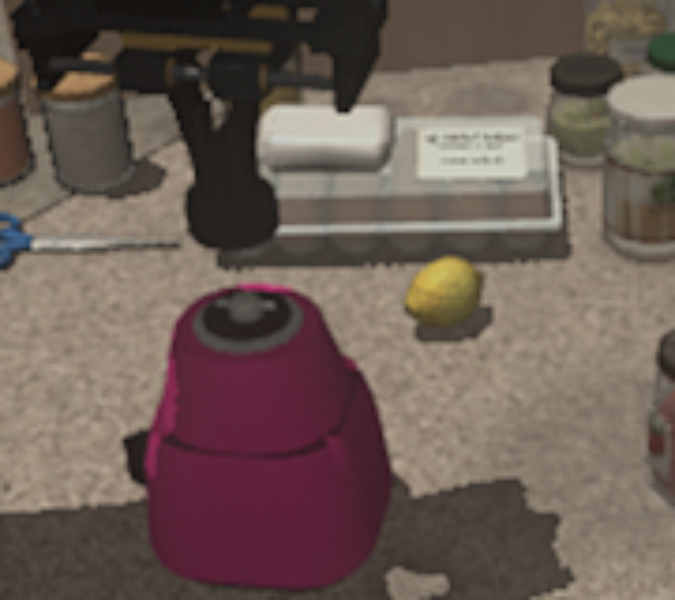

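The side view shows the coupling hanging upright above the bare spindle (about (245,305) in the crop). Carrying it to the saucer at (0.500, -0.1535).

```bash
python3 -m handwheel '{"hand":[0,0,0,0,0,0,0,0,0,0,0,0],"translation":[[1,-15,0],[4,-45,0],[7,-80,0],[10,-115,0],[14,-150,0],[18,-185,0],[21,-220,0],[24,-255,0],[28,-290,0],[30,-318,0],[32,-330,0],[32,-336,0]],"turn":[[0,0,0],[0,0,0],[0,0,0],[0,0,0],[0,0,0],[0,0,0],[0,0,0],[0,0,0],[0,0,0],[0,0,0],[0,0,0],[0,0,0]]}' 15 >/dev/null; python3 s.py;  python3 -m handwheel '{"hand":[0,0,0,0,0,0,0,0,0],"translation":[[0,0,-20],[0,0,-50],[0,0,-80],[0,0,-110],[0,0,-140],[0,0,-165],[0,0,-185],[0,0,-195],[0,0,-195]],"turn":[[0,0,0],[0,0,0],[0,0,0],[0,0,0],[0,0,0],[0,0,0],[0,0,0],[0,0,0],[0,0,0]]}' >/dev/null; python3 s.py; python3 - <<'E'
from h import *
p,d,i=grab('side'); save('f.png',cv2.resize(p[180:350,130:320],(670,600)))
E
```

```text
t 22.0 [ 0.5001 -0.1518  0.2748] yaw -20.44 [ 0.28  0.47 -1.17] mz -0.012 w 0.0140 g 15.0
t 22.9 [ 0.5017 -0.1534  0.0815] yaw -20.44 [-0.01 -0.03 -1.26] mz 0.018 w 0.0139 g 15.0
```

View pics/f.png

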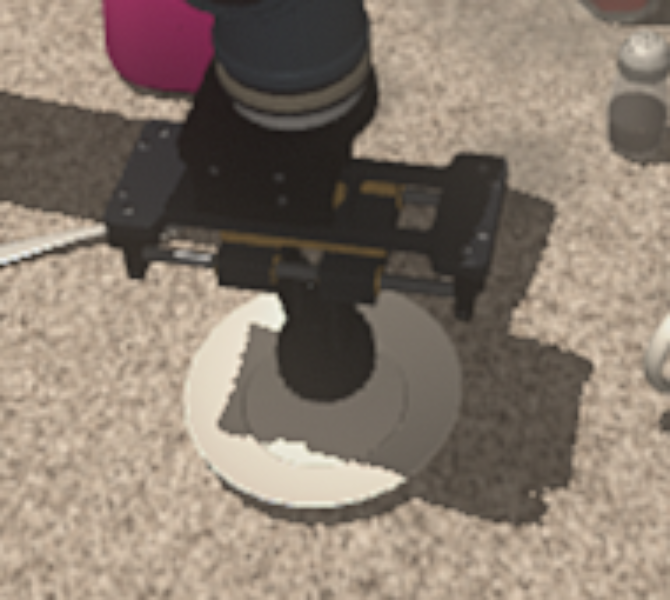

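The coupling hangs centred over the saucer's inner circle (about (325,375) in the crop). Lowering until contact.

```bash
python3 -m handwheel '{"hand":[0,0,0,0,0,0],"translation":[[-1,0,-10],[-1,0,-18],[-1,0,-22],[-1,0,-24.5],[-1,0,-24.5],[-1,0,-24.5]],"turn":[[0,0,0],[0,0,0],[0,0,0],[0,0,0],[0,0,0],[0,0,0]]}' >/dev/null; python3 s.py; for k in 1; do python3 -m handwheel '{"hand":[0,0,0],"translation":[[0,0,-1],[0,0,-1],[0,0,-1]],"turn":[[0,0,0],[0,0,0],[0,0,0]]}' >/dev/null; python3 s.py; done; python3 -m handwheel '{"hand":[0,0,0],"translation":[[0,0,-1],[0,0,-1],[0,0,-1]],"turn":[[0,0,0],[0,0,0],[0,0,0]]}' >/dev/null; python3 s.py
```

```text
t 23.7 [ 0.4998 -0.1534  0.0558] yaw -20.48 [-0.2   0.07 -0.73] mz 0.002 w 0.0138 g 15.0
t 24.1 [ 0.4997 -0.1533  0.0547] yaw -20.48 [-0.57 -0.19 -1.03] mz 0.008 w 0.0137 g 15.0
t 24.6 [ 0.4997 -0.1533  0.0537] yaw -20.48 [-0.05 -0.21 -0.8 ] mz 0.006 w 0.0137 g 15.0
```

```bash
python3 -m handwheel '{"hand":[0,0,0],"translation":[[0,0,-0.8],[0,0,-0.8],[0,0,-0.8]],"turn":[[0,0,0],[0,0,0],[0,0,0]]}' >/dev/null; python3 s.py; python3 -m handwheel '{"hand":[0,0,0],"translation":[[0,0,-0.8],[0,0,-0.8],[0,0,-0.8]],"turn":[[0,0,0],[0,0,0],[0,0,0]]}' >/dev/null; python3 s.py
```

```text
t 25.0 [ 0.4997 -0.1534  0.0529] yaw -20.48 [-0.13  0.06 -0.77] mz -0.021 w 0.0137 g 15.0
t 25.5 [ 0.4997 -0.1534  0.052 ] yaw -20.49 [ 0.18  0.2  -0.86] mz -0.003 w 0.0141 g 15.0
```

```bash
python3 -m handwheel '{"hand":[0,0,0],"translation":[[0,0,-0.8],[0,0,-0.8],[0,0,-0.8]],"turn":[[0,0,0],[0,0,0],[0,0,0]]}' >/dev/null; python3 s.py; python3 -m handwheel '{"hand":[0,0,0],"translation":[[0,0,-0.7],[0,0,-0.7],[0,0,-0.7]],"turn":[[0,0,0],[0,0,0],[0,0,0]]}' >/dev/null; python3 s.py
```

```text
t 25.9 [ 0.4997 -0.1534  0.0518] yaw -20.48 [-1.2   0.15  5.36] mz 0.004 w 0.0138 g 15.0
t 26.4 [ 0.4997 -0.1534  0.0518] yaw -20.48 [-1.46  0.82 11.15] mz -0.008 w 0.0137 g 15.0
```

Contact with the floor. I relax the press by 1.2 mm, open partly, and retreat straight up.

```bash
python3 -m handwheel '{"hand":[0,0,0.3,0.4,0.4,0.4,0.4,0.4],"translation":[[0,0,1.2],[0,0,1.2],[0,0,1.2],[0,0,1.2],[0,0,1.2],[0,0,1.2],[0,0,1.2],[0,0,1.2]],"turn":[[0,0,0],[0,0,0],[0,0,0],[0,0,0],[0,0,0],[0,0,0],[0,0,0],[0,0,0]]}' >/dev/null; python3 s.py; python3 -m handwheel '{"hand":[0.4,0.4,0.4,0.4,0.4,0.4,0.4,0.4,0.4,0.4],"translation":[[0,0,8],[0,0,20],[0,0,40],[0,0,70],[0,0,110],[0,0,150],[0,0,180],[0,0,200],[0,0,200],[0,0,200]],"turn":[[0,0,0],[0,0,0],[0,0,0],[0,0,0],[0,0,0],[0,0,0],[0,0,0],[0,0,0],[0,0,0],[0,0,0]]}' >/dev/null; python3 s.py; python3 - <<'E'
from h import *
p,d,i=grab('side'); save('g.png',cv2.resize(p[100:384,100:420],(676,600)))
w=cloud(d,i).reshape(-1,3); q=w[(np.hypot(w[:,0]-.5,w[:,1]+.153)<.045)&(w[:,2]>.045)&(w[:,2]<.08)]; print(len(q),q.mean(0),q[:,2].max())
E
```

```text
t 27.2 [ 0.4997 -0.1533  0.0517] yaw -20.48 [ 0.22 -0.32 -0.27] mz -0.022 w 0.0347 g 0.0
t 28.3 [ 0.4986 -0.1528  0.2503] yaw -20.49 [ 0.19 -0.33 -0.32] mz -0.003 w 0.0346 g 0.0
224 [ 0.50265912 -0.1584517   0.06153853] 0.06889803486191737
```

View pics/g.png

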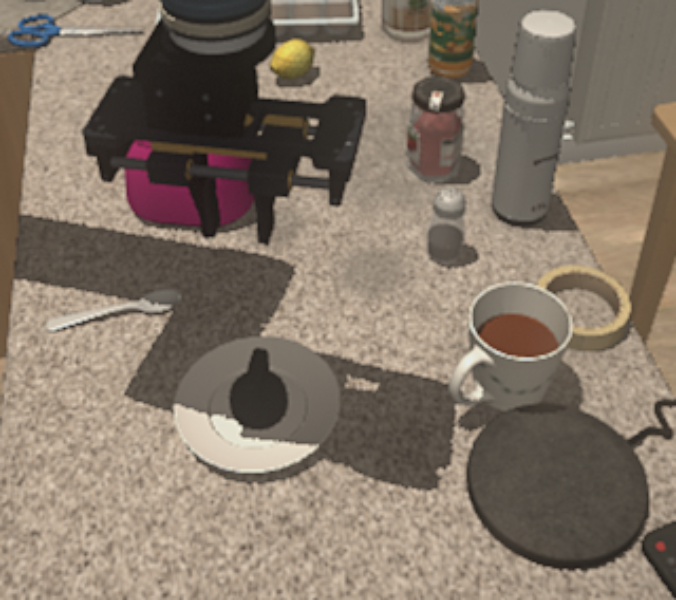

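The coupling stands upright, wing up, in the middle of the saucer (about (258,395)). The gripper is clear and the bystanders are still standing where they were.

```bash
python3 -c "
from rig import hand_in
print(hand_in())"
```

```text
the job is handed in; nothing more can be done
None
```

The coupling came off its left-hand thread and stands upright, wing up, in the middle of the saucer, with the gripper clear and the jam jar, salt shaker and mug standing where they were; the job is handed in (no verdict was returned), though the turning moment reached about 0.27 N m at the stop, close to the 0.3 limit.

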